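# Load the jaw model into the desktop scanner

## Robot

A 6-joint arm with a two-finger parallel gripper is mounted at the origin on the work surface. World frame = base frame: x ahead of the robot, y to its left, z up, the work surface at z = 0. Lengths are in mm, angles in rad, forces in N, time in s.
With the tool pointing down it reaches from about 225 to 875 mm from the base axis. Payload 3.4 kg.
Tool frame: the origin (TCP) lies between the finger pads; the fingertips stand 17 mm ahead of it and the grasp point (between the pads) lies 2 mm behind it; z points along the fingers, y is the line along which they close (so a half turn about z gives the same grasp; the last joint's range is limited). The gripper opens to 85 mm and grips with 20 to 120 N. Pads are 22 mm wide; open, the fingers measure 114 mm over their backs; the gripper's body (76 mm by 85 mm) begins 54 mm behind the grasp point. The pads swing forward as they close: fully open they stand 13 mm farther back than shut.
Start: joints at [-1.428, 0.276, 1.505, -0, 1.361, -0.121], TCP at [149.929, -555.142, 248.328] pointing down, gripper open.
Joint ranges: [-2.89, 2.89], [-0.75, 2.08], [0.22, 2.7], [-1.18, 4.32], [0.11, 2.71], [-2.7, 2.7]. Speed limits (rad/s): [2.57, 2.57, 3.14, 3.14, 3.14, 3.14].

## Interface

Orientations are given as a rotation vector (axis times angle).
In Python, from cell import get_obs, capture, camera_info, hand_in, trace, spot_point gives the robot as it stands.
- The arm moves only by the shell command python3 -m creep 'ROWS' [OPENING]. ROWS is JSON, a list of rows, each an object of numbers: "dx", "dy", "dz": the shift along the tool's x, y, z in mm; "spin": the turn about the tool's z in degrees. A call has 1 to 12 rows; each row shifts and turns the commanded pose from where the row before left it, along the tool's axes as they then stand; what a row does not reach is not made up. A row lasts 1/10 s, in which the tool goes at most 50 mm and 8.59 degrees, less where a joint would pass 70% of its speed; a pose out of reach is approached as far as the arm can. A call with a gripper value outside its range is refused whole. OPENING is the closure, from 0 (fully open) to 1 (shut), set as the call begins (- or left out, the last holds). The fingers move at their own pace and stop on an object; the grip force is fixed at half the most. Time passes only in rows, so rows that do not move let the fingers close. It gives the time, the measured TCP pose, the force, the opening and the grip force at its end, in the units of the state.
- get_obs(): the state, without advancing time (a new reading comes with each control period).
- capture(name): name is "scene" or "top" or "wrist"; returns the picture (480x640x3 uint8, red, green, blue); there is no depth.
- camera_info(name): a dict with "camera_matrix" (3x3 intrinsics, pixels), "D" ([k1, k2, p1, p2, k3] as OpenCV has them; the pictures are not rectified), "R" (3x3) and "t" (3): a world point X has camera coordinates R X + t. Camera axes: x right, y down, z forward; pixel columns grow to the right and rows downward; lengths in mm; the calibration is good to about 2 mm. A picture is of the moment at which its call begins: read the wrist's pose just before it. camera_info takes no time and is no camera call; for the wrist camera it gives the pose at the moment of the call.
- hand_in(): hands the job in; it is judged then, once.
Trained networks look in the newest picture that a camera, given by its name, has taken for a name from the list of things; names that differ only in an ending like _2 or _b are one class to them, and where a whole thing is asked for, a point or a joint stands for the part that bears it (a point fixed in the world has none). Each returns a list of dicts, best first, with "conf" (0 to 1); they miss things now and then, are a little off and sometimes report something else, mostly with a low value. They report only what shows in the picture. A call takes as long as a camera call. They do not tell look-alikes from the thing itself.
- trace(label, camera): "pixels" (480x640 bool, what is visible of it) and "rect" ([left, top, width, height] in pixels, round what is visible of it).
- spot_point(label, camera): "centre" ([column, row] in pixels: a listed point, or the origin of a listed thing).
The state is a dict: "time_s": time; "joint_pos": joint angles; "joint_vel": joint speeds; "joint_efforts": joint torques, N m; "eef_pos": TCP position; "tool_rot": TCP orientation; "ft_force": force on the tool from outside, world axes, zero at the start; "moment": the same for the moment, N m; "grip_width": finger opening in mm; "grasp_force": force on a finger pad.
Only numpy, scipy, OpenCV 4.12 (cv2) and the standard library are available. Lean on these libraries where they do the work, as an engineer would, in place of code of your own. Each camera call takes 0.05 s, during which the arm holds its last target. There are 200 camera calls.

## Task

Load the jaw model on its grey carrier into the desktop scanner: set the carrier on the scanner's front plate with the teeth facing into the scanner and the grip fin trailing, and slide it between the guide rails, pushing it in under the scan head until it is fully home against the stop. Only then push the slide bolt across behind the carrier until it is fully shut. Keep the carrier upright all the time, and leave everything else on the desk where it stands.

Things in the scene. Friction and masses are not known exactly. Their poses are not given: they have to be found in the camera images.
- scanner: Desktop model scanner, fixed, open to the robot's right, bolt side to the robot. Origin: on the desk under the carrier's home place; x points into the scanner (to the robot's left), y to its own left (towards the robot), z up. Its aluminium plate, 6 mm thick, 130 mm wide, reaches from x = -240 to +95 mm. Home carrier: origin over this origin, same x direction, underside at z = 6 mm.
- rail_mouth (a point): Point on the plate midway between the lead-ins of the two dark guide rails, scanner x = -68 mm, z = 6 mm. Lead-ins (top z = 16 mm) narrow from y = +-55 mm here to +-42.5 mm at x = -40 mm; rails go on to x = 80 mm. From x = -20 mm lips (z = 17.5 to 22 mm) reach in to y = +-36.5 mm over the carrier's edges, so it only slides in along x.
- stop (a point): Middle of the stop bar's face at the rails' end, scanner x = 70 mm, z = 12 mm; the carrier's front edge rests on it when home.
- head_edge (a point): Middle of the lower front edge of the white scan head that bridges the rails, scanner x = -86 mm, z = 85 mm. The head fills x = -86 to 65, y = +-120, z = 85 to 150 mm, on pillars at |y| = 85 to 120, x = -5 to 60 mm. With the carrier home, its rear edge is 16 mm inside this edge.
- carrier: Loose grey plate 140 (x) x 80 (y) x 8 mm with a stone jaw model fixed on it (x = -2 to 66 mm, 60 mm wide, top at z = 36 mm, front teeth to +x) and an upright grip fin at its rear edge. Origin: centre of the underside; x along it to the front teeth, z up. 0.16 kg. Starts on the desk right of the scanner, nearer or farther.
- fin_top (a point): Middle of the top of the carrier's grip fin, at the carrier's x = -60 mm, z = 60 mm. The fin is 20 mm long (along x, its rear face flush with the plate's rear edge at x = -70 mm), 12 mm thick (along y), and rises from the plate (z = 8 mm) to z = 60 mm.
- bolt (a joint): Slide bolt of the scanner, in m: 0 fully open, 0.06 fully shut. Its bar slides along the scanner's -y across the plate at x = -83 mm, just behind the home carrier's rear edge (x = -70 mm). Starts open, 0 to 12 mm. Needs 2 to 3 N.
- bolt_knob (a point): Middle of the top of the bolt's upright steel knob: 16 mm across (20 mm in its upper 12 mm), z = 29 to 65 mm above the desk. In the scanner's frame x = -140 mm, y = 110 mm with the bolt open, 50 mm shut. An arm under it joins it to the bar at x = -83 mm (16 mm wide, z = 9 to 19 mm), which reaches 45 mm to the knob's -y and 21 mm to its +y.
- probe_tray: Bystander: clear plastic tray 170 x 60 x 16 mm with a thin dental probe in it; to the right of the scanner, in the nearer or farther of two places (the carrier in the other). Origin: centre of its underside.
- amber_bottle: Bystander: amber bottle, 66 mm across, 180 mm tall, right rear. Origin: centre of its underside.
- mouse: Bystander: black computer mouse 105 x 60 x 33 mm, near the robot on the right. Origin: centre of its underside.
- spare_jaw: Bystander: another jaw model, 68 x 60 x 28 mm, standing on the desk with no carrier under it, beyond the scanner's front plate. Origin: centre of its underside.
- jar: Bystander: white jar, 56 mm across, 65 mm tall, beyond and to the left of the scanner. Origin: centre of its underside.
- wand_cradle: Bystander: black cradle 100 x 70 mm with a white wand on top, 79 mm tall and 170 mm long, near the robot on the left. Origin: centre of its underside.
Not all that is in view belongs to the job. What is shaped like the carrier but red is not meant.

How it is judged:
By the outcome, as a careful person would: the job done as asked, in the order asked, and still so for the second after the job is handed in, with the robot touching nothing.
It also fails if it takes over 61 s, if anything falls off the work surface, if the arm or the gripper's body presses on something with over 40 N, if the wrist force passes 120 N, or if a joint passes its speed limit or range.

## Working session

There is one attempt and no reset: what is moved stays moved. The work goes in short steps, Python scripts to look and compute and a shell command to move; the robot and the scene stay as the last step left them, time stands still between calls to the robot, and variables do not carry over. Pictures are saved under pics/ and viewed, at most 10 in all, crops included, and the job is handed in when it is done.

```bash
mkdir -p pics; ls; cat > h.py <<'E'
import numpy as np, cv2
from cell import *
def save(n,f):
    im=capture(n); cv2.imwrite('pics/'+f,im[:,:,::-1]); return im
def ray(n,uv,z):
    c=camera_info(n);K=np.array(c['camera_matrix']);R=np.array(c['R']);t=np.array(c['t'])
    p=cv2.undistortPoints(np.array([[uv]],float),K,np.array(c['D']))[0,0]
    d=R.T@np.array([p[0],p[1],1]);o=-R.T@t
    return o+d*(z-o[2])/d[2]
def proj(n,X):
    c=camera_info(n);R=np.array(c['R']);t=np.array(c['t'])
    return cv2.projectPoints(np.array([X],float),cv2.Rodrigues(R)[0],t.astype(float),np.array(c['camera_matrix']),np.array(c['D']))[0][:,0]
E
python3 - <<'E'
from h import *
o=get_obs();print(o)
Z=dict(scanner=0,rail_mouth=6,stop=12,head_edge=85,carrier=0,fin_top=60,bolt_knob=65,probe_tray=0,amber_bottle=0,mouse=0,spare_jaw=0,jar=0,wand_cradle=0)
for n in ('scene','top'):
    save(n,n+'0.png')
    for k,z in Z.items():
        for r in spot_point(k,n)[:3]: print(n,k,round(r['conf'],2),np.round(r['centre']),np.round(ray(n,r['centre'],z)))
E
```

```text
pics
{'time_s': 0.0, 'joint_pos': array([-1.42797595e+00,  2.76581632e-01,  1.50611772e+00,  1.92247383e-05,
        1.36068528e+00, -1.21013670e-01]), 'joint_vel': array([ 0.00233776, -0.0012906 ,  0.00139488,  0.00131559,  0.00106351,
        0.00030879]), 'joint_efforts': array([-9.16305180e-04, -4.16773868e+01, -2.45801729e+01, -2.98503064e-04,
        1.10333925e-02,  9.95504053e-06]), 'eef_pos': array([ 149.87461631, -554.62077806,  247.45343508]), 'tool_rot': array([-3.11252144e+00, -4.12986612e-01,  1.16324426e-06]), 'ft_force': array([ 0.41740605,  0.52345761, -0.30506594]), 'moment': array([ 0.02200845,  0.00578109, -0.01805774]), 'grasp_force': 0.0, 'grip_width': 85.31398530047842}
scene scanner 0.72 [416. 282.] [570. 206.   0.]
scene rail_mouth 0.76 [389. 282.] [566. 143.   6.]
scene rail_mouth 0.15 [148. 353.] [ 689. -388.    6.]
scene head_edge 0.58 [382. 261.] [575. 119.  85.]
scene head_edge 0.46 [214. 326.] [ 701. -242.   85.]
scene carrier 0.82 [180. 224.] [ 276. -347.    0.]
scene carrier 0.67 [194. 270.] [ 455. -303.    0.]
scene fin_top 0.97 [161. 250.] [ 439. -3
[... 402 characters left out ...]
 [362. 303.   0.]
top scanner 0.69 [233. 221.] [570. 218.   0.]
top rail_mouth 0.74 [263. 218.] [576. 148.   6.]
top head_edge 0.83 [270. 214.] [572. 124.  85.]
top carrier 0.81 [468. 276.] [ 440. -306.    0.]
top carrier 0.78 [491. 352.] [ 271. -355.    0.]
top fin_top 0.71 [510. 381.] [ 218. -372.   60.]
top fin_top 0.55 [501. 271.] [ 451. -359.   60.]
top bolt_knob 0.57 [299. 266.] [466.  66.  65.]
top probe_tray 0.87 [442. 191.] [ 633. -254.    0.]
top amber_bottle 0.92 [501. 173.] [ 675. -394.    0.]
top mouse 0.64 [402. 306.] [ 378. -156.    0.]
top spare_jaw 0.78 [378. 142.] [ 747. -111.    0.]
top jar 0.89 [162. 178.] [671. 382.   0.]
top wand_cradle 0.93 [188. 312.] [367. 317.   0.]
```

View pics/top0.png

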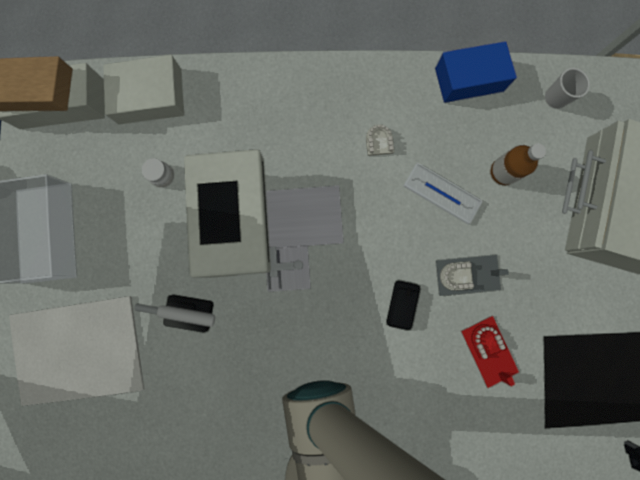

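View pics/scene0.png

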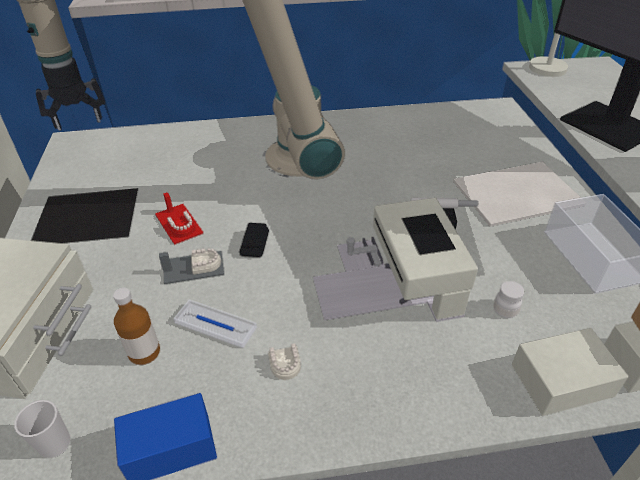

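The top view shows the grey carrier at px (468,276), teeth to the left and fin at (505,272). The red decoy is at (491,352), the plate spans (265-342, 187-247), and the knob is near (295,265). In the scene view the gripper is at (70,90). I'll zoom in on the gripper for push clearance and on the scanner and carrier in the top view.

```bash
python3 - <<'E'
import cv2,numpy as np
s=cv2.imread('pics/scene0.png');t=cv2.imread('pics/top0.png')
a=cv2.resize(s[30:140,20:120],None,fx=5,fy=5,interpolation=cv2.INTER_CUBIC)
b=cv2.resize(t[140:300,180:350],(0,0),fx=3.4375,fy=3.4375,interpolation=cv2.INTER_CUBIC)
b=cv2.resize(b[:, 255:],None,fx=.9,fy=1) if 0 else b[:, 255:]
cv2.imwrite('pics/c1.png',np.hstack([a[:550,:470],b[:550]]));print(a.shape,b.shape)
E
```

```text
(550, 500, 3) (550, 329, 3)
```

View pics/c1.png

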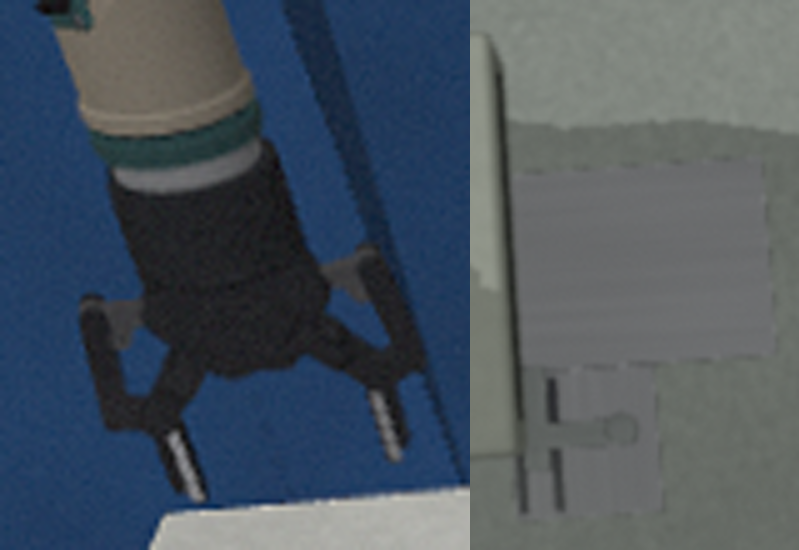

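The zoom shows the open finger knuckles almost as wide as the elbows. A vertical tool therefore can't reach 16 mm under the head, so I need some tilt, and the interface has no command for it. I'll check what the arm does at the edge of its reach, starting with the inner limit.

```bash
python3 -m creep '[{"dy":-50},{"dy":-50},{"dy":-50},{"dy":-50},{"dy":-50},{"dy":-50},{"dy":-50},{"dy":-30}]' 1; python3 -c "
from cell import *
o=get_obs();print(o['joint_pos'],o['tool_rot'],o['eef_pos'])"
```

```text
[-1.42796696e+00  2.75874475e-01  1.50491797e+00 -1.00475491e-05
  1.36071905e+00 -1.21015424e-01] [ 3.11421390e+00  4.13237910e-01 -1.40440433e-05] [ 149.94139482 -555.11898489  248.33540585]invalid input
```

```bash
python3 -m creep '[{"dx":0,"dy":-50,"dz":0,"spin":0},{"dx":0,"dy":-50,"dz":0,"spin":0},{"dx":0,"dy":-50,"dz":0,"spin":0},{"dx":0,"dy":-50,"dz":0,"spin":0},{"dx":0,"dy":-50,"dz":0,"spin":0},{"dx":0,"dy":-50,"dz":0,"spin":0},{"dx":0,"dy":-50,"dz":0,"spin":0},{"dx":0,"dy":-30,"dz":0,"spin":0}]' 1; python3 -c "
from cell import *
o=get_obs();print(o['joint_pos'],o['tool_rot'],o['eef_pos'])"
```

```text
time_s: 2.2
eef_pos: [50.7, -184.5, 247.7]
tool_rot: [-3.113, -0.414, 0.0]
ft_force: [-0.9, 0.1, -0.4]
grip_width: -0.2
grasp_force: 0.0
[-1.67257262e+00 -3.68149290e-01  2.10491623e+00 -5.29946436e-04
  1.40579271e+00 -3.66109628e-01] [-3.11312319e+00 -4.14002018e-01  4.46432035e-04] [  50.73699266 -184.48600924  247.66734902]
```

```bash
cat >> h.py <<'E'
from scipy.spatial.transform import Rotation as Ro
def plan(target,spin=0,n=None):
    "rows to a world TCP target (straight line) with a spin"
    o=get_obs();R=Ro.from_rotvec(o['tool_rot']);d=np.array(target)-o['eef_pos']
    n=n or int(np.ceil(max(np.linalg.norm(d)/50,abs(spin)/8.5)))
    for i in range(n):
        v=R.inv().apply(d/n);print(i,np.round(v,1),round(spin/n,2));R=R*Ro.from_euler('z',spin/n,degrees=True)
E
python3 -c "
from h import *
plan([445,-330,300],-75)"
```

```text
0 [38.1 27.  -5.8] -8.33
1 [33.7 32.3 -5.8] -8.33
2 [28.7 36.8 -5.8] -8.33
3 [23.1 40.6 -5.8] -8.33
4 [16.9 43.5 -5.8] -8.33
5 [10.4 45.5 -5.8] -8.33
6 [ 3.7 46.5 -5.8] -8.33
7 [-3.  46.6 -5.8] -8.33
8 [-9.8 45.7 -5.8] -8.33
```

```bash
python3 -m creep '[{"dx":38,"dy":27,"dz":-6,"spin":-8.3},{"dx":34,"dy":32,"dz":-6,"spin":-8.3},{"dx":29,"dy":37,"dz":-6,"spin":-8.3},{"dx":23,"dy":41,"dz":-6,"spin":-8.3},{"dx":17,"dy":43,"dz":-6,"spin":-8.3},{"dx":10,"dy":45,"dz":-6,"spin":-8.3},{"dx":4,"dy":46,"dz":-6,"spin":-8.3},{"dx":-3,"dy":46,"dz":-6,"spin":-8.3},{"dx":-10,"dy":45,"dz":-6,"spin":-8.3},{"dx":0,"dy":0,"dz":0,"spin":0}]' 0; python3 - <<'E'
from h import *
print(np.round(proj('wrist',[445,-330,0])),np.round(proj('wrist',[445,-365,60])))
save('wrist','w1.png')
for k,z in dict(fin_top=60,carrier=0).items():
    for r in spot_point(k,'wrist')[:3]: print(k,round(r['conf'],2),np.round(r['centre'],1),np.round(ray('wrist',r['centre'],z),1))
E
```

```text
time_s: 3.2
eef_pos: [435.6, -343.5, 300.6]
tool_rot: [2.247, 2.19, 0.002]
ft_force: [-0.2, -0.2, -0.9]
grip_width: 85.4
grasp_force: 0.0
[[329. 187.]] [[331. 226.]]
fin_top 0.96 [137.2 238.3] [ 211.3 -369.9   60. ]
fin_top 0.8 [335.1 223.9] [ 444.  -359.4   60. ]
fin_top 0.71 [329.1 166.6] [ 438.7 -294.9   60. ]
carrier 0.92 [327.9 167.3] [ 437.  -300.9    0. ]
carrier 0.89 [198.5 209.1] [ 264.7 -349.5    0. ]
```

View pics/w1.png

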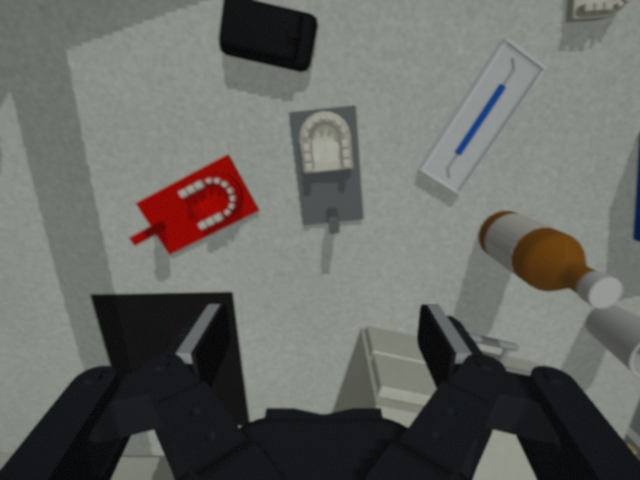

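The wrist view shows the grey carrier plate with corners near (290,112), (356,106), (363,219) and (303,226). The fin top is at (334,224) and the teeth point up, which is +y.

```bash
python3 - <<'E'
from h import *
P=np.array([ray('wrist',p,8) for p in [(290,112),(356,106),(363,220),(303,226)]])
print(P.round(1),P.mean(0).round(1))
d=P[0]+P[1]-P[2]-P[3];w=P[1]-P[0]+P[2]-P[3]
print('yaw',np.degrees(np.arctan2(d[1],d[0])),np.degrees(np.arctan2(w[1],w[0])),np.linalg.norm(d)/2,np.linalg.norm(w)/2)
t=[r for r in trace('carrier','wrist')]
for r in t[:2]:
    print(r['conf'],r['rect'])
o=get_obs();R=Ro.from_rotvec(o['tool_rot']).as_matrix();print(o['eef_pos'],np.degrees(np.arctan2(R[1,0],R[0,0])))
E
```

```text
[[ 393.7 -234.2    8. ]
 [ 471.9 -229.9    8. ]
 [ 480.9 -368.9    8. ]
 [ 402.4 -374.7    8. ]] [ 437.2 -301.9    8. ]
yaw 93.63061361187467 3.6989453632165508 140.03437211321344 78.54273410320043
0.76 [290.0, 103.4, 74.7, 132.9]
0.68 [131.5, 156.3, 129.9, 101.8]
[ 429.34490667 -340.36506281  301.0687985 ] 88.25159229086073
```

```bash
python3 -c "
from h import *
plan([441,-361.5,100],-5.4)"
```

```text
0 [-4.2  2.5 40.2] -1.08
1 [-4.2  2.4 40.2] -1.08
2 [-4.3  2.4 40.2] -1.08
3 [-4.3  2.3 40.2] -1.08
4 [-4.4  2.2 40.2] -1.08
```

```bash
python3 -m creep '[{"dx":-4.2,"dy":2.5,"dz":40,"spin":-1.8},{"dx":-4.2,"dy":2.5,"dz":40,"spin":-1.8},{"dx":-4.3,"dy":2.5,"dz":40,"spin":-1.8},{"dx":-4.3,"dy":2.3,"dz":40,"spin":0},{"dx":-4.4,"dy":2.2,"dz":40,"spin":0},{"dx":0,"dy":0,"dz":0,"spin":0},{"dx":0,"dy":0,"dz":0,"spin":0}]'; python3 - <<'E'
from h import *
save('wrist','w2.png')
for r in spot_point('fin_top','wrist')[:3]: print(round(r['conf'],2),np.round(r['centre'],1),np.round(ray('wrist',r['centre'],60),1))
o=get_obs();R=Ro.from_rotvec(o['tool_rot']).as_matrix();print(o['eef_pos'],np.degrees(np.arctan2(R[1,0],R[0,0])))
E
```

```text
time_s: 4.1
eef_pos: [442.0, -361.8, 102.1]
tool_rot: [-2.149, -2.29, 0.0]
ft_force: [-0.1, -0.8, 0.5]
grip_width: 85.5
grasp_force: 0.0
0.67 [335.6 288.5] [ 451.2 -365.7   60. ]
[ 443.49889592 -362.97808452  104.01546739] 93.66576129395257
```

```bash
python3 -m creep '[{"dx":0,"dy":1,"dz":22,"spin":0},{"dx":0,"dy":1,"dz":22,"spin":0},{"dx":0,"dy":0,"dz":22,"spin":0},{"dx":0,"dy":0,"dz":0,"spin":0}]' && python3 -m creep '[{"dx":0,"dy":0,"dz":0,"spin":0},{"dx":0,"dy":0,"dz":0,"spin":0},{"dx":0,"dy":0,"dz":0,"spin":0},{"dx":0,"dy":0,"dz":0,"spin":0},{"dx":0,"dy":0,"dz":0,"spin":0},{"dx":0,"dy":0,"dz":0,"spin":0},{"dx":0,"dy":0,"dz":0,"spin":0},{"dx":0,"dy":0,"dz":0,"spin":0}]' 1
```

```text
time_s: 4.6
eef_pos: [444.3, -361.3, 35.4]
tool_rot: [-2.148, -2.291, -0.0]
ft_force: [-1.2, 0.5, -0.7]
grip_width: 85.6
grasp_force: 0.0
time_s: 5.4
eef_pos: [445.5, -362.4, 36.2]
tool_rot: [2.147, 2.291, -0.0]
ft_force: [1.4, -0.2, 6.2]
grip_width: 11.4
grasp_force: 59.5
```

```bash
python3 -c "
from h import *
plan([560,-220,190],0,6)"
```

```text
0 [ 22.4  20.6 -25.6] 0.0
1 [ 22.4  20.6 -25.6] 0.0
2 [ 22.4  20.6 -25.6] 0.0
3 [ 22.4  20.6 -25.6] 0.0
4 [ 22.4  20.6 -25.6] 0.0
5 [ 22.4  20.6 -25.6] 0.0
```

```bash
python3 -m creep '[{"dx":0,"dy":0,"dz":-25,"spin":0},{"dx":20,"dy":20,"dz":-33,"spin":0},{"dx":29,"dy":26,"dz":-24,"spin":0},{"dx":29,"dy":26,"dz":-24,"spin":0},{"dx":29,"dy":26,"dz":-24,"spin":0},{"dx":28,"dy":25,"dz":-24,"spin":0},{"dx":0,"dy":0,"dz":0,"spin":0},{"dx":0,"dy":0,"dz":0,"spin":0}]'; python3 - <<'E'
from h import *
save('wrist','w3.png')
for k,z in dict(rail_mouth=6,head_edge=85,bolt_knob=65,fin_top=60).items():
    for r in spot_point(k,'wrist')[:2]: print(k,round(r['conf'],2),np.round(r['centre'],1),np.round(ray('wrist',r['centre'],z),1))
o=get_obs();R=Ro.from_rotvec(o['tool_rot']).as_matrix();print(o['eef_pos'],np.degrees(np.arctan2(R[1,0],R[0,0])),o['grip_width'],o['moment'])
E
```

```text
time_s: 6.2
eef_pos: [558.9, -218.6, 189.1]
tool_rot: [-2.146, -2.294, 0.002]
ft_force: [-0.1, -0.2, -2.9]
grip_width: 11.7
grasp_force: 58.9
fin_top 0.75 [322.4 366.5] [ 564.9 -344.1   60. ]
[ 557.63204622 -219.98122586  188.08099642] 93.6052825915489 11.456388729834398 [-0.09645723 -0.03360102 -0.04492396]
```

View pics/w3.png

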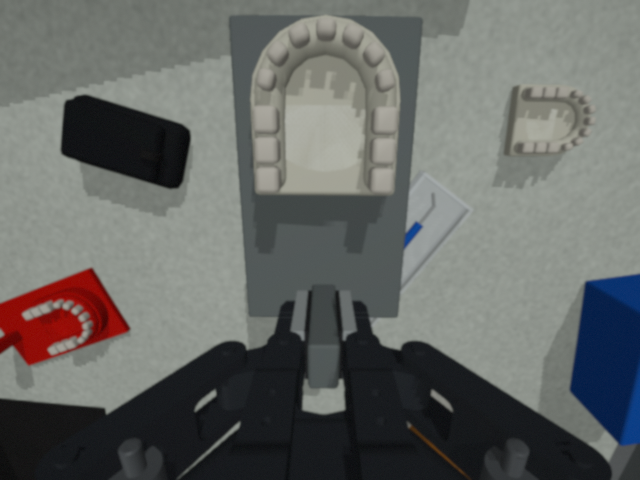

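The carrier hangs square in the grip with its fin at (322,340). The scanner is out of view, so I'll take its pose from the plate corners in the top picture.

```bash
python3 - <<'E'
from h import *
for p in [(340.6,186.5),(343.2,242.7),(270.2,246.5),(267.3,191.2)]: print('plate',ray('top',p,6).round(1))
print('knob',ray('top',(298.4,264.5),65).round(1))
for n in('scene','top'):
    save(n,n+'1.png')
    for k,z in dict(rail_mouth=6,head_edge=85,bolt_knob=65,stop=12).items():
        for r in spot_point(k,n)[:1]: print(n,k,round(r['conf'],2),np.round(ray(n,r['centre'],z),1))
P=np.array([ray('wrist',p,160) for p in [(230,17),(421,17),(401,318),(249,316)]]);print(P.round(1))
d=P[0]+P[1]-P[2]-P[3];w=P[1]-P[0]+P[2]-P[3];print('yaw',np.degrees(np.arctan2(d[1],d[0])),np.degrees(np.arctan2(w[1],w[0])),np.linalg.norm(d)/2,np.linalg.norm(w)/2)
a=cv2.resize(cv2.imread('pics/scene1.png')[200:330,300:490],None,fx=4,fy=4,interpolation=cv2.INTER_CUBIC);cv2.imwrite('pics/c2.png',a)
E
```

```text
plate [644.  -24.7   6. ]
plate [518.  -28.5   6. ]
plate [511.5 132.8   6. ]
plate [635.4 139.2   6. ]
knob [469.3  67.4  65. ]
scene rail_mouth 0.56 [569.8 145.8   6. ]
scene head_edge 0.65 [576.2 119.5  85. ]
scene bolt_knob 0.58 [474.4  64.4  65. ]
top rail_mouth 0.68 [569.9 146.7   6. ]
top bolt_knob 0.89 [463.9  69.7  65. ]
[[ 513.   -95.5  160. ]
 [ 591.1  -90.4  160. ]
 [ 601.7 -229.9  160. ]
 [ 520.6 -233.9  160. ]]
yaw 93.73932792885616 3.274881049961738 139.23240997534498 79.72787151196907
```

View pics/c2.png

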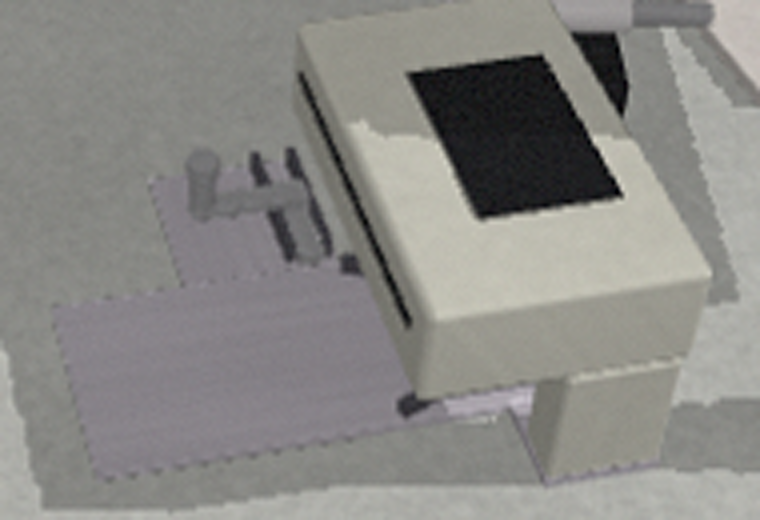

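The scene crop shows the plate's right-end corners at crop (52,310) and (103,478). The near edge runs to (345,265), the far edge to (520,395), and the knob top is at (203,160).

```bash
python3 - <<'E'
from h import *
f=lambda p,z:ray('scene',(p[0]/4+300,p[1]/4+200),z).round(1)
for p in [(52,310),(103,478),(345,265),(415,418)]: print(f(p,6))
print('knob',f((203,158),65)); print('pillar foot',f((548,483),6),f((655,463),6)); print('head lower edge corner',f((418,395),85))
E
```

```text
[525.7 -28.1   6. ]
[653.9 -16.7   6. ]
[514.8 148.3   6. ]
[637.3 159.5   6. ]
knob [473.3  68.7  65. ]
pillar foot [692.7 218.6   6. ] [688.1 280.    6. ]
head lower edge corner [688.4 140.3  85. ]
```

```bash
python3 -c "
from h import *
plan([578,13,70],0,6)"
```

```text
0 [38.4  5.7 19.9] 0.0
1 [38.4  5.7 19.9] 0.0
2 [38.4  5.7 19.9] 0.0
3 [38.4  5.7 19.9] 0.0
4 [38.4  5.7 19.9] 0.0
5 [38.4  5.7 19.9] 0.0
```

```bash
python3 -m creep '[{"dx":38,"dy":6,"dz":15,"spin":0},{"dx":38,"dy":6,"dz":15,"spin":0},{"dx":38,"dy":6,"dz":20,"spin":0},{"dx":38,"dy":6,"dz":20,"spin":0},{"dx":38,"dy":5,"dz":20,"spin":0},{"dx":38,"dy":5,"dz":20,"spin":0},{"dx":0,"dy":0,"dz":0,"spin":0},{"dx":0,"dy":0,"dz":0,"spin":0}]'; python3 - <<'E'
from h import *
save('wrist','w4.png')
o=get_obs();R=Ro.from_rotvec(o['tool_rot']).as_matrix();print(o['eef_pos'],np.degrees(np.arctan2(R[1,0],R[0,0])))
O=np.array([569,215.5,0]);u=np.array([-.0575,.998,0]);v=np.array([-.998,-.0575,0])
for x,y,z in [(-68,55,16),(-68,-55,16),(-160,65,6),(-160,-65,6),(-86,100,85),(-86,-100,85)]: print((x,y,z),proj('wrist',O+x*u+y*v+[0,0,z]).round())
E
```

```text
time_s: 7.75
eef_pos: [577.9, 11.3, 78.9]
tool_rot: [-2.145, -2.294, 0.002]
ft_force: [-0.0, -0.3, -1.8]
grip_width: 11.3
grasp_force: 58.9
[578.6047214   10.34192817  79.57138801] 93.75903435338094
(-68, 55, 16) [[219.  14.]]
(-68, -55, 16) [[439.  17.]]
(-160, 65, 6) [[220. 193.]]
(-160, -65, 6) [[434. 195.]]
(-86, 100, 85) [[24. 10.]]
(-86, -100, 85) [[637.  17.]]
```

View pics/w4.png

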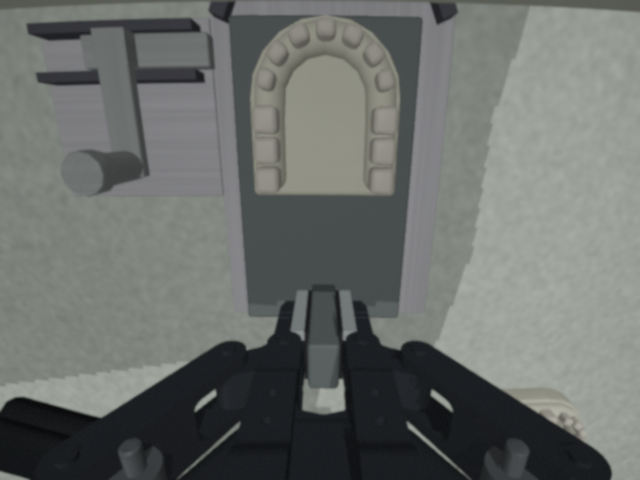

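The wrist view shows the carrier over the plate with the lead-in tips at (222,15) and (446,12) and the bolt knob at (85,172). The scanner is turned about 0.7° more than the tool and sits about 3 mm farther out.

```bash
python3 -m creep '[{"dx":0,"dy":1.5,"dz":12,"spin":-0.7},{"dx":0,"dy":1.5,"dz":12,"spin":0},{"dx":0,"dy":0,"dz":9,"spin":0},{"dx":0,"dy":0,"dz":3,"spin":0},{"dx":0,"dy":0,"dz":0,"spin":0},{"dx":0,"dy":0,"dz":0,"spin":0}]'; python3 - <<'E'
from h import *
o=get_obs();R=Ro.from_rotvec(o['tool_rot']).as_matrix();print(o['eef_pos'],np.degrees(np.arctan2(R[1,0],R[0,0])),o['ft_force'],o['moment'])
E
```

```text
time_s: 8.4
eef_pos: [581.2, 10.4, 43.2]
tool_rot: [2.135, 2.304, 0.0]
ft_force: [-1.1, 0.3, -1.5]
grip_width: 11.4
grasp_force: 58.9
[581.22747621  10.4003886   43.15169637] 94.36823892702948 [-1.06739054  0.31323386 -1.5310537 ] [-0.11854044 -0.02942119 -0.00668892]
```

```bash
python3 -m creep '[{"dx":0,"dy":0,"dz":1,"spin":0},{"dx":8,"dy":0,"dz":0,"spin":0},{"dx":12,"dy":0,"dz":0,"spin":0},{"dx":12,"dy":0,"dz":0,"spin":0},{"dx":0,"dy":0,"dz":0,"spin":0}]';python3 -m creep '[{"dx":11,"dy":0,"dz":0,"spin":0},{"dx":11,"dy":0,"dz":0,"spin":0},{"dx":11,"dy":0,"dz":0,"spin":0},{"dx":0,"dy":0,"dz":0,"spin":0}]'; python3 - <<'E'
from h import *
print(get_obs()['moment'])
save('wrist','w5.png');save('scene','s5.png')
E
```

```text
time_s: 8.9
eef_pos: [578.2, 44.8, 42.3]
tool_rot: [-2.132, -2.307, -0.0]
ft_force: [0.4, 0.4, -1.6]
grip_width: 11.5
grasp_force: 59.0
time_s: 9.3
eef_pos: [576.0, 77.2, 42.4]
tool_rot: [-2.133, -2.306, -0.001]
ft_force: [0.6, -0.7, -1.0]
grip_width: 11.1
grasp_force: 59.0
[-0.06554843 -0.03389663 -0.00496934]
```

View pics/w5.png

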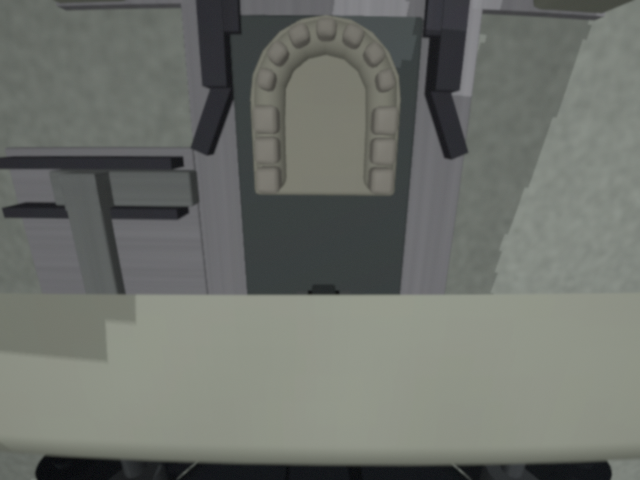

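The carrier's front is between the rails and square. I'll release, lift clear, and try for a +y tilt high up with the arm at azimuth about 90°.

```bash
python3 -m creep '[{"dx":0,"dy":0,"dz":0,"spin":0},{"dx":0,"dy":0,"dz":0,"spin":0},{"dx":0,"dy":0,"dz":0,"spin":0},{"dx":-5,"dy":0,"dz":-20,"spin":0},{"dx":-5,"dy":0,"dz":-40,"spin":0},{"dx":0,"dy":0,"dz":-50,"spin":0},{"dx":0,"dy":0,"dz":-50,"spin":0},{"dx":0,"dy":0,"dz":-50,"spin":0},{"dx":0,"dy":0,"dz":-50,"spin":0}]' 0.5; python3 -c "
from h import *
plan([0,230,680],0)
o=get_obs();print(o['joint_pos'])"
```

```text
time_s: 10.3
eef_pos: [576.5, 65.2, 304.7]
tool_rot: [2.135, 2.304, 0.001]
ft_force: [0.7, -0.2, 0.4]
grip_width: 43.3
grasp_force: 0.0
0 [ 13.9 -37.5 -25. ] 0.0
1 [ 13.9 -37.5 -25. ] 0.0
2 [ 13.9 -37.5 -25. ] 0.0
3 [ 13.9 -37.5 -25. ] 0.0
4 [ 13.9 -37.5 -25. ] 0.0
5 [ 13.9 -37.5 -25. ] 0.0
6 [ 13.9 -37.5 -25. ] 0.0
7 [ 13.9 -37.5 -25. ] 0.0
8 [ 13.9 -37.5 -25. ] 0.0
9 [ 13.9 -37.5 -25. ] 0.0
10 [ 13.9 -37.5 -25. ] 0.0
11 [ 13.9 -37.5 -25. ] 0.0
12 [ 13.9 -37.5 -25. ] 0.0
13 [ 13.9 -37.5 -25. ] 0.0
14 [ 13.9 -37.5 -25. ] 0.0
[-7.26619567e-03  2.58098389e-01  1.39162867e+00 -7.91067541e-05
  1.49112369e+00 -8.33821651e-02]
```

```bash
python3 -m creep '[{"dx":20,"dy":-40,"dz":-20,"spin":0},{"dx":20,"dy":-40,"dz":-20,"spin":0},{"dx":20,"dy":-40,"dz":-20,"spin":0},{"dx":20,"dy":-40,"dz":-20,"spin":0},{"dx":20,"dy":-40,"dz":-20,"spin":0},{"dx":20,"dy":-40,"dz":-20,"spin":0},{"dx":15,"dy":-40,"dz":-20,"spin":0},{"dx":5,"dy":-40,"dz":-25,"spin":0},{"dx":5,"dy":-40,"dz":-25,"spin":0},{"dx":5,"dy":-40,"dz":-25,"spin":0},{"dx":5,"dy":-40,"dz":-25,"spin":0},{"dx":5,"dy":-40,"dz":-25,"spin":0}]'; python3 -m creep '[{"dx":0,"dy":-40,"dz":-25,"spin":0},{"dx":0,"dy":-40,"dz":-25,"spin":0},{"dx":0,"dy":-40,"dz":-25,"spin":0},{"dx":0,"dy":-40,"dz":-25,"spin":0},{"dx":0,"dy":-20,"dz":-25,"spin":0},{"dx":0,"dy":0,"dz":-25,"spin":0}]' ; python3 -c "
from h import *
plan([-87,224,720],0)
o=get_obs();print(o['joint_pos'])"
```

```text
time_s: 11.5
eef_pos: [84.2, 187.3, 568.5]
tool_rot: [-2.137, -2.302, -0.003]
ft_force: [-1.3, 1.3, 0.9]
grip_width: 42.8
grasp_force: 0.0
time_s: 12.1
eef_pos: [-77.6, 175.9, 707.7]
tool_rot: [-2.124, -2.313, -0.001]
ft_force: [-0.3, -0.1, 1.0]
grip_width: 42.8
grasp_force: 0.0
0 [24.4 -2.6 -6.1] 0.0
1 [24.4 -2.6 -6.1] 0.0
[ 1.61621460e+00 -1.95367380e-01  8.38743282e-01  8.32728013e-04
  2.49672806e+00  1.53153545e+00]
```

```bash
python3 -m creep '[{"dx":12,"dy":0,"dz":-40,"spin":0},{"dx":12,"dy":0,"dz":-40,"spin":0},{"dx":12,"dy":0,"dz":-40,"spin":0},{"dx":0,"dy":0,"dz":-40,"spin":0}]'; python3 -c "
from h import *
o=get_obs();print(o['joint_pos'], Ro.from_rotvec(o['tool_rot']).as_matrix()[:,2])"
```

```text
time_s: 12.5
eef_pos: [-79.2, 216.9, 787.4]
tool_rot: [-2.111, -2.279, -0.055]
ft_force: [-0.5, 0.4, -0.7]
grip_width: 42.8
grasp_force: 0.0
[ 1.61692456e+00 -1.64049239e-02  3.99061261e-01 -1.74852277e-03
  2.70881742e+00  1.53884147e+00] [-0.00157755  0.05007784 -0.99874407]
```

The arm trades orientation for position at its limit, giving a +y tilt so far. I'll keep going in and up for more.

```bash
python3 -m creep '[{"dx":-35,"dy":0,"dz":-35,"spin":0},{"dx":-35,"dy":0,"dz":-35,"spin":0},{"dx":-35,"dy":0,"dz":-35,"spin":0},{"dx":-35,"dy":0,"dz":-35,"spin":0}]'; python3 -c "
from h import *
o=get_obs();print(o['joint_pos'], Ro.from_rotvec(o['tool_rot']).as_matrix()[:,2])"
```

```text
time_s: 12.9
eef_pos: [-79.9, 76.9, 792.5]
tool_rot: [-2.08, -2.23, -0.152]
ft_force: [-0.7, -0.4, 0.2]
grip_width: 42.7
grasp_force: 0.0
[ 1.84942724 -0.20941556  0.51088355 -0.0945432   2.71090188  1.69125619] [ 0.00293997  0.13302191 -0.99110874]
```

```bash
python3 -m creep '[{"dx":0,"dy":0,"dz":-50,"spin":0},{"dx":0,"dy":0,"dz":-50,"spin":0},{"dx":0,"dy":0,"dz":-50,"spin":0},{"dx":0,"dy":0,"dz":-50,"spin":0}]'; python3 -c "
from h import *
o=get_obs();print(o['joint_pos'], Ro.from_rotvec(o['tool_rot']).as_matrix()[:,2])"
```

```text
time_s: 13.3
eef_pos: [-90.9, 71.6, 821.0]
tool_rot: [-2.001, -2.164, -0.24]
ft_force: [-0.6, 0.1, -0.2]
grip_width: 43.0
grasp_force: 0.0
[ 2.30295061 -0.15981742  0.36755411 -0.34916943  2.71080799  1.89058162] [-0.02513405  0.2416788  -0.97003074]
```

```bash
python3 -m creep '[{"dx":22,"dy":0,"dz":-45,"spin":0},{"dx":22,"dy":0,"dz":-45,"spin":0},{"dx":22,"dy":0,"dz":-45,"spin":0},{"dx":22,"dy":0,"dz":-45,"spin":0},{"dx":22,"dy":0,"dz":-45,"spin":0},{"dx":22,"dy":0,"dz":-45,"spin":0}]'; python3 -c "
from h import *
o=get_obs();print(o['joint_pos'], Ro.from_rotvec(o['tool_rot']).as_matrix())"
```

```text
time_s: 13.9
eef_pos: [-87.9, 122.6, 848.7]
tool_rot: [-1.931, -2.097, -0.314]
ft_force: [1.0, -0.1, -0.6]
grip_width: 42.7
grasp_force: 0.0
[ 1.57875887 -0.14162518  0.22249818  0.1214114   2.7110272   1.61573675] [[-0.07281468  0.99592276 -0.05325288]
 [ 0.93674191  0.08662156  0.33913317]
 [ 0.34236329 -0.02519033 -0.93922991]]
```

20° of tilt so far. I want about 38°, so next I'll pull outward at height along the sphere of reach.

```bash
python3 -m creep '[{"dx":42,"dy":0,"dz":10,"spin":0},{"dx":42,"dy":0,"dz":10,"spin":0},{"dx":42,"dy":0,"dz":10,"spin":0},{"dx":42,"dy":0,"dz":10,"spin":0},{"dx":42,"dy":0,"dz":10,"spin":0},{"dx":42,"dy":0,"dz":10,"spin":0}]'; python3 -c "
from h import *
o=get_obs();print(o['joint_pos'], Ro.from_rotvec(o['tool_rot']).as_matrix())"
```

```text
time_s: 14.5
eef_pos: [-104.1, 371.4, 821.8]
tool_rot: [-1.915, -2.076, -0.333]
ft_force: [-0.1, -0.3, 0.1]
grip_width: 42.8
grasp_force: 0.0
[1.62729737 0.09523743 0.22304113 0.06085979 2.4458891  1.60119817] [[-0.0687939   0.99584494 -0.05966781]
 [ 0.92718865  0.08589751  0.36461326]
 [ 0.36822358 -0.03024015 -0.92924535]]
```

```bash
python3 -c "
from h import *
for p in [(570,115),(615,140),(555,20),(530,70),(505,70),(600,200)]: print(p,ray('scene',p,0).round(),ray('scene',p,-100).round())
for X in [(-100,700,500),(-100,900,400),(-100,600,700),(0,1000,0),(-150,1200,200)]: print(X,proj('scene',X).round())"
```

```text
(570, 115) [-115.  942.    0.] [-282. 1060. -100.]
(615, 140) [  58. 1009.    0.] [ -90. 1135. -100.]
(555, 20) [-984. 1317.   -0.] [-1248.  1477.  -100.]
(530, 70) [-475.  958.    0.] [-682. 1078. -100.]
(505, 70) [-488.  860.    0.] [-696.  969. -100.]
(600, 200) [344. 795.   0.] [ 228.  897. -100.]
(-100, 700, 500) [[544. -39.]]
(-100, 900, 400) [[599.  -4.]]
(-100, 600, 700) [[ 526. -124.]]
(0, 1000, 0) [[603. 131.]]
(-150, 1200, 200) [[654.  51.]]
```

```bash
python3 -m creep '[{"dx":35,"dy":0,"dz":-35,"spin":0},{"dx":35,"dy":0,"dz":-35,"spin":0},{"dx":35,"dy":0,"dz":-35,"spin":0},{"dx":35,"dy":0,"dz":-35,"spin":0},{"dx":35,"dy":0,"dz":-35,"spin":0},{"dx":35,"dy":0,"dz":-35,"spin":0}]'; python3 -c "
from h import *
o=get_obs();print(o['joint_pos'], Ro.from_rotvec(o['tool_rot']).as_matrix())"
```

```text
time_s: 15.1
eef_pos: [-86.0, 410.9, 852.3]
tool_rot: [-1.81, -1.966, -0.452]
ft_force: [0.8, -0.6, -0.7]
grip_width: 42.9
grasp_force: 0.0
[1.50633886 0.07687849 0.22084851 0.16706572 2.3050456  1.57018019] [[-0.05708824  0.99423417 -0.09077081]
 [ 0.85475043  0.09565436  0.51014895]
 [ 0.51589014 -0.04846288 -0.85528283]]
```

```bash
python3 -m creep '[{"dx":38,"dy":6,"dz":-30,"spin":0},{"dx":38,"dy":6,"dz":-30,"spin":0},{"dx":38,"dy":6,"dz":-30,"spin":0},{"dx":38,"dy":6,"dz":-30,"spin":0},{"dx":38,"dy":6,"dz":-30,"spin":0}]' 1; python3 -c "
from h import *
o=get_obs();R=Ro.from_rotvec(o['tool_rot']).as_matrix();print(o['joint_pos'], R)"
```

```text
time_s: 15.6
eef_pos: [-46.0, 443.6, 884.4]
tool_rot: [-1.721, -1.867, -0.555]
ft_force: [0.7, 0.0, 0.3]
grip_width: 0.1
grasp_force: 0.0
[1.29530225 0.06245186 0.221215   0.34437135 2.19028373 1.51181466] [[-0.04253481  0.99317846 -0.10856953]
 [ 0.77285665  0.10157401  0.62639869]
 [ 0.63315353 -0.05726494 -0.77190501]]
```

39.5° of tilt now, leaning into the scanner, which gives about 21 mm of reach under the head against the 16 mm needed. Next I'll bring the closed, tilted fingers back behind the fin.

```bash
python3 -c "
from h import *
plan([583,-5,250],0,20)"|tail -1
```

```text
19 [-38.8  30.8   7. ] 0.0
```

```bash
python3 -m creep '[{"dx":-39,"dy":31,"dz":7,"spin":0},{"dx":-39,"dy":31,"dz":7,"spin":0},{"dx":-39,"dy":31,"dz":7,"spin":0},{"dx":-39,"dy":31,"dz":7,"spin":0},{"dx":-39,"dy":31,"dz":7,"spin":0},{"dx":-39,"dy":31,"dz":7,"spin":0},{"dx":-39,"dy":31,"dz":7,"spin":0},{"dx":-39,"dy":31,"dz":7,"spin":0},{"dx":-39,"dy":31,"dz":7,"spin":0},{"dx":-39,"dy":31,"dz":7,"spin":0}]'; python3 -c "
from h import *
o=get_obs();R=Ro.from_rotvec(o['tool_rot']).as_matrix();print(o['joint_pos'], R[:,2])
plan([583,-5,250],0,10)"|tail -4
```

```text
time_s: 16.6
eef_pos: [248.0, 234.8, 596.5]
tool_rot: [-1.729, -1.879, -0.552]
ft_force: [0.3, 0.6, 0.2]
grip_width: 0.1
grasp_force: 0.0
6 [-41.9  32.6   8.8] 0.0
7 [-41.9  32.6   8.8] 0.0
8 [-41.9  32.6   8.8] 0.0
9 [-41.9  32.6   8.8] 0.0
```

```bash
python3 -m creep '[{"dx":-38,"dy":30,"dz":8,"spin":0},{"dx":-38,"dy":30,"dz":8,"spin":0},{"dx":-38,"dy":30,"dz":8,"spin":0},{"dx":-38,"dy":30,"dz":8,"spin":0},{"dx":-38,"dy":30,"dz":8,"spin":0},{"dx":-38,"dy":30,"dz":8,"spin":0},{"dx":-38,"dy":30,"dz":8,"spin":0},{"dx":-38,"dy":30,"dz":8,"spin":0},{"dx":-38,"dy":30,"dz":8,"spin":0},{"dx":-38,"dy":30,"dz":8,"spin":0},{"dx":-38,"dy":26,"dz":8,"spin":0},{"dx":0,"dy":0,"dz":0,"spin":0}]'; python3 - <<'E'
from h import *
o=get_obs();R=Ro.from_rotvec(o['tool_rot']).as_matrix();print(o['joint_pos'], R)
plan([583,0,38],0,5)
for n in('scene','top'):
    save(n,n+'2.png')
    for r in spot_point('fin_top',n)[:3]: print(n,round(r['conf'],2),np.round(r['centre']),np.round(ray(n,r['centre'],66),1))
a=cv2.resize(cv2.imread('pics/scene2.png')[150:330,250:490],None,fx=3,fy=3,interpolation=cv2.INTER_CUBIC);cv2.imwrite('pics/c3.png',a)
E
```

```text
time_s: 17.8
eef_pos: [583.4, -5.1, 244.3]
tool_rot: [-1.73, -1.872, -0.544]
ft_force: [-1.9, 0.5, -0.7]
grip_width: 0.1
grasp_force: 0.0
[-0.44532893  0.44980582  1.43818863  0.53876681  1.67331168 -0.58461589] [[-0.04079021  0.99328767 -0.10823938]
 [ 0.78050946  0.09930969  0.61720545]
 [ 0.62381179 -0.05930592 -0.77932128]]
0 [-24.9   2.5  32.8] 0.0
1 [-24.9   2.5  32.8] 0.0
2 [-24.9   2.5  32.8] 0.0
3 [-24.9   2.5  32.8] 0.0
4 [-24.9   2.5  32.8] 0.0
scene 0.83 [166. 197.] [ 242.2 -373.8   66. ]
top 0.79 [291. 214.] [573.9  81.6  66. ]
```

View pics/c3.png

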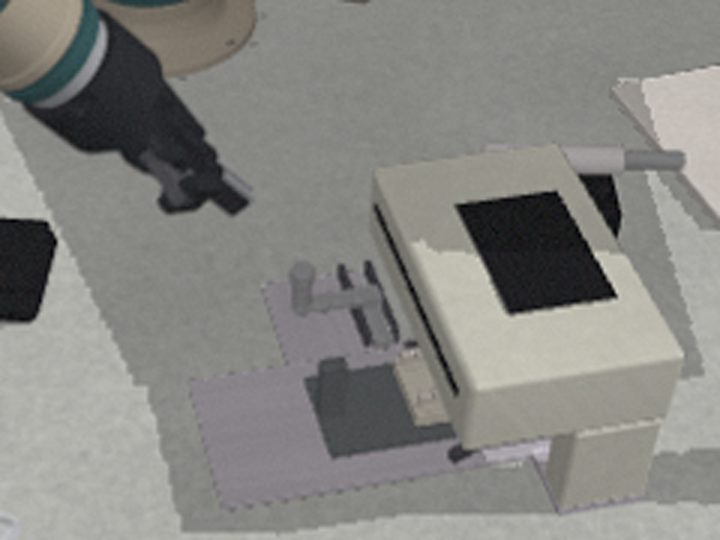

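The carrier sits straight between the lead-ins with its fin at crop (333,380) and the bolt still open. The tilted closed gripper is above. I'll descend behind the fin.

```bash
python3 -m creep '[{"dx":-25,"dy":2,"dz":33,"spin":0},{"dx":-25,"dy":1,"dz":33,"spin":0},{"dx":-25,"dy":1,"dz":33,"spin":0},{"dx":-25,"dy":0,"dz":33,"spin":0},{"dx":-25,"dy":0,"dz":33,"spin":0},{"dx":0,"dy":0,"dz":0,"spin":0}]'; python3 -c "
from h import *
o=get_obs();R=Ro.from_rotvec(o['tool_rot']).as_matrix();print(o['joint_pos'], R[:,2])
plan([574.5,105,37],0,8)"
```

```text
time_s: 18.6
eef_pos: [570.5, 4.3, 41.5]
tool_rot: [-1.723, -1.875, -0.543]
ft_force: [-0.6, 0.2, -0.8]
grip_width: -0.2
grasp_force: 0.0
[-0.44026011  0.63669129  1.68441933  0.55848918  1.30433325 -0.80991643] [-0.11255116  0.61811351 -0.77798967]
0 [9.4 1.8 8.2] 0.0
1 [9.4 1.8 8.2] 0.0
2 [9.4 1.8 8.2] 0.0
3 [9.4 1.8 8.2] 0.0
4 [9.4 1.8 8.2] 0.0
5 [9.4 1.8 8.2] 0.0
6 [9.4 1.8 8.2] 0.0
7 [9.4 1.8 8.2] 0.0
```

```bash
python3 -m creep '[{"dx":9,"dy":9,"dz":9,"spin":0},{"dx":12,"dy":0.3,"dz":9,"spin":0},{"dx":12,"dy":0.3,"dz":9,"spin":0},{"dx":12,"dy":0.3,"dz":9,"spin":0},{"dx":12,"dy":0.3,"dz":9,"spin":0},{"dx":12,"dy":0.3,"dz":10,"spin":0}]';python3 -m creep '[{"dx":8,"dy":0.3,"dz":6,"spin":0},{"dx":8,"dy":0.3,"dz":6,"spin":0},{"dx":0,"dy":0,"dz":0,"spin":0}]'; python3 -c "
from h import *
o=get_obs();R=Ro.from_rotvec(o['tool_rot']).as_matrix();print(o['joint_pos'], R[:,2])
plan([572.5,126,38],0,4)"
```

```text
time_s: 19.2
eef_pos: [575.3, 92.9, 44.0]
tool_rot: [-1.726, -1.882, -0.549]
ft_force: [-0.4, -3.8, 3.2]
grip_width: 0.3
grasp_force: 2.0
time_s: 19.5
eef_pos: [572.4, 113.4, 43.6]
tool_rot: [-1.723, -1.879, -0.547]
ft_force: [0.2, -0.4, -1.5]
grip_width: -0.0
grasp_force: 0.0
[-0.27668664  0.60655118  1.74739471  0.64814312  1.20719805 -0.73155724] [-0.10909006  0.61752588 -0.77894874]
0 [1.6 0.4 3. ] 0.0
1 [1.6 0.4 3. ] 0.0
2 [1.6 0.4 3. ] 0.0
3 [1.6 0.4 3. ] 0.0
```

```bash
python3 -m creep '[{"dx":3,"dy":0.2,"dz":3,"spin":0},{"dx":3,"dy":0.2,"dz":3,"spin":0},{"dx":1.5,"dy":0.2,"dz":2,"spin":0},{"dx":0,"dy":0,"dz":0,"spin":0}]';python3 -m creep '[{"dx":2,"dy":0.2,"dz":2,"spin":0},{"dx":2,"dy":0.2,"dz":2,"spin":0},{"dx":0,"dy":0,"dz":0,"spin":0}]'
```

```text
time_s: 19.9
eef_pos: [572.6, 122.8, 41.8]
tool_rot: [-1.725, -1.879, -0.547]
ft_force: [0.8, 0.4, 0.2]
grip_width: 0.4
grasp_force: 0.4
time_s: 20.2
eef_pos: [572.7, 127.9, 41.4]
tool_rot: [-1.726, -1.88, -0.547]
ft_force: [0.7, -4.4, 1.8]
grip_width: -0.2
grasp_force: 1.9
```

```bash
python3 -m creep '[{"dx":1.5,"dy":0,"dz":1.5,"spin":0},{"dx":0,"dy":0,"dz":0,"spin":0}]';python3 -m creep '[{"dx":1.5,"dy":0,"dz":1.5,"spin":0},{"dx":0,"dy":0,"dz":0,"spin":0}]'; python3 - <<'E'
from h import *
for n in('scene','wrist'): save(n,n+'3.png')
a=cv2.resize(cv2.imread('pics/scene3.png')[200:330,300:490],None,fx=4,fy=4,interpolation=cv2.INTER_CUBIC)
b=cv2.imread('pics/wrist3.png')
cv2.imwrite('pics/c4.png',np.hstack([cv2.resize(a,(400,274)),cv2.resize(b,(365,274))]))
E
```

```text
time_s: 20.4
eef_pos: [573.1, 128.3, 41.3]
tool_rot: [-1.727, -1.884, -0.547]
ft_force: [-0.7, -11.2, 6.6]
grip_width: 0.5
grasp_force: 5.4
time_s: 20.6
eef_pos: [573.7, 128.7, 41.4]
tool_rot: [-1.729, -1.887, -0.547]
ft_force: [-1.1, -17.9, 9.6]
grip_width: -0.2
grasp_force: 8.6
```

View pics/c4.png

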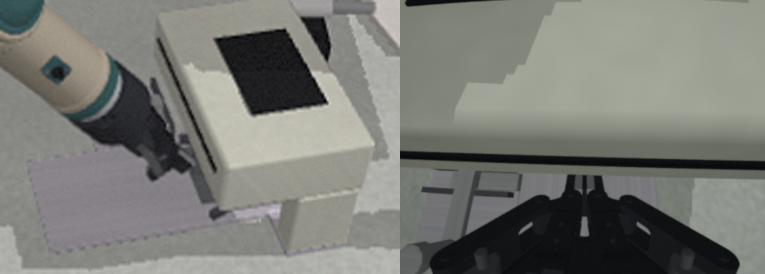

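The scene picture shows the fingers under the head edge and the carrier out of sight. The force rose sharply at about the expected home position. I'll back off and look under the head with the tilted wrist camera.

```bash
python3 -m creep '[{"dx":-10,"dy":0,"dz":-10,"spin":0},{"dx":-25,"dy":0,"dz":-22,"spin":0},{"dx":-25,"dy":0,"dz":-22,"spin":0},{"dx":-25,"dy":0,"dz":-22,"spin":0},{"dx":-25,"dy":0,"dz":-22,"spin":0},{"dx":-10,"dy":0,"dz":-10,"spin":0},{"dx":0,"dy":0,"dz":0,"spin":0}]'; python3 - <<'E'
from h import *
save('wrist','w6.png')
O=np.array([575,147.6,0]);u=np.array([-.078,.997,0]);v=np.array([-.997,-.078,0])
O=O+68*u
for x,y,z in [(-68,55,16),(-68,-55,16),(-60,0,66),(-70,40,14),(-70,-40,14),(-86,0,85)]: print((x,y,z),proj('wrist',O+x*u+y*v+[0,0,z]).round())
for k,z in dict(fin_top=66,bolt_knob=65,head_edge=85).items():
    for r in spot_point(k,'wrist')[:1]: print(k,r['conf'],np.round(r['centre']),ray('wrist',r['centre'],z).round(1))
E
```

```text
time_s: 21.4
eef_pos: [589.7, -29.2, 50.0]
tool_rot: [-1.728, -1.877, -0.549]
ft_force: [0.3, 0.5, -0.9]
grip_width: -0.3
grasp_force: 0.0
(-68, 55, 16) [[256.  84.]]
(-68, -55, 16) [[408.  81.]]
(-60, 0, 66) [[328.   6.]]
(-70, 40, 14) [[277.  88.]]
(-70, -40, 14) [[386.  85.]]
(-86, 0, 85) [[326.   3.]]
fin_top 0.58 [321.   2.] [568.9 160.   66. ]
bolt_knob 0.9 [118. 114.] [468.1  71.4  65. ]
```

View pics/w6.png

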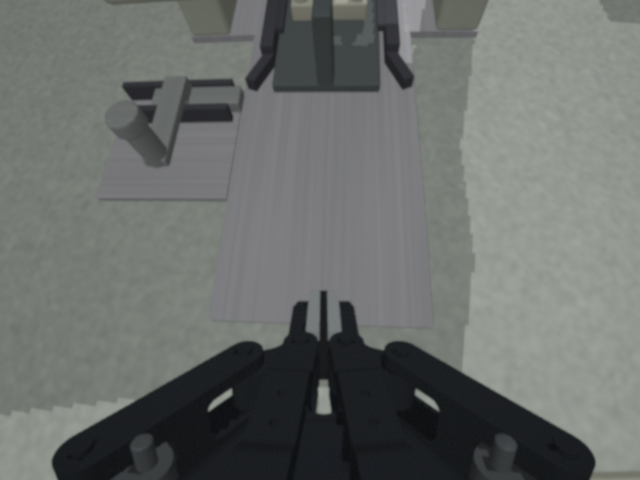

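```bash
python3 - <<'E'
from h import *
im=cv2.cvtColor(cv2.imread('pics/w6.png'),cv2.COLOR_BGR2GRAY).astype(float)
for c0,c1 in [(290,305),(345,365)]: print(c0,im[74:100,c0:c1].mean(1).round().astype(int))
print('left tip rows', im[76:96,246:254].mean(1).round().astype(int))
O=np.array([569.7,215.4,0]);u=np.array([-.078,.997,0]);v=np.array([-.997,-.078,0])
for s in (-66,-70,-74,-78): print(s,[proj('wrist',O+s*u+y*v+[0,0,z])[0].round(1).tolist() for y in(20,-20) for z in (14,6)])
print(ray('wrist',(213,320),6),ray('wrist',(432,327),6), 'pred end',O-240*u+65*v,O-240*u-65*v)
plan([412,50,150],0,5)
E
```

```text
290 [ 69  69  69  69  69  69  69  69  70  70  69  66  60  56  55  55  59  75
  97 113 119 120 120 121 121 121]
345 [ 69  69  69  69  69  69  69  69  70  70  68  64  58  55  54  54  60  78
  99 113 118 118 118 118 119 119]
left tip rows [ 59  55  52  50  48  46  46  49  52  54  58  63  72  89 105 114 116 117
 117 118]
-66 [[305.1, 84.7], [306.2, 93.0], [359.8, 83.6], [359.4, 92.0]]
-70 [[304.8, 88.9], [306.0, 97.1], [359.9, 87.7], [359.4, 96.1]]
-74 [[304.6, 93.1], [305.7, 101.2], [360.0, 92.0], [359.5, 100.2]]
-78 [[304.3, 97.3], [305.4, 105.4], [360.1, 96.3], [359.6, 104.5]]
[521.40956749 -24.30844252   6.        ] [646.58609079 -15.70982903   6.        ] pred end [523.615 -28.95    0.   ] [653.225 -18.81    0.   ]
0 [ 26.  -34.5  -2.3] 0.0
1 [ 26.  -34.5  -2.3] 0.0
2 [ 26.  -34.5  -2.3] 0.0
3 [ 26.  -34.5  -2.3] 0.0
4 [ 26.  -34.5  -2.3] 0.0
```

Relative to the plate's end in the same picture, the carrier's rear edge is at scanner x ≈ -70 mm, so it's home. Now the bolt.

```bash
python3 -m creep '[{"dx":35,"dy":-6,"dz":-30,"spin":0},{"dx":28,"dy":-38,"dz":0,"spin":0},{"dx":28,"dy":-40,"dz":0,"spin":0},{"dx":28,"dy":-40,"dz":0,"spin":0},{"dx":16,"dy":-40,"dz":10,"spin":0},{"dx":0,"dy":-10,"dz":0,"spin":0},{"dx":0,"dy":0,"dz":0,"spin":0}]'; python3 - <<'E'
from h import *
save('top','top5.png');save('wrist','w7.png')
for n in('top','wrist'):
    for r in spot_point('bolt_knob',n)[:2]: print(n,r['conf'],np.round(r['centre']),ray(n,r['centre'],65).round(1))
plan([415,66,50],0,4)
E
```

```text
time_s: 22.3
eef_pos: [410.3, 48.7, 160.0]
tool_rot: [-1.724, -1.88, -0.547]
ft_force: [-0.1, 1.0, 1.0]
grip_width: 0.2
grasp_force: 0.0
top 0.91 [299. 264.] [469.7  66.8  65. ]
wrist 0.87 [413. 319.] [471.6  67.4  65. ]
0 [-13.3   2.3  24.3] 0.0
1 [-13.3   2.3  24.3] 0.0
2 [-13.3   2.3  24.3] 0.0
3 [-13.3   2.3  24.3] 0.0
```

```bash
python3 -m creep '[{"dx":-13,"dy":2,"dz":24,"spin":0},{"dx":-13,"dy":2,"dz":24,"spin":0},{"dx":-13,"dy":2,"dz":24,"spin":0},{"dx":-13,"dy":2,"dz":24,"spin":0},{"dx":0,"dy":0,"dz":0,"spin":0}]'; python3 -c "
from h import *
plan([495,72,50],0,8)"
```

```text
time_s: 23.0
eef_pos: [411.8, 67.0, 49.4]
tool_rot: [-1.724, -1.875, -0.544]
ft_force: [-0.6, -0.1, 0.1]
grip_width: 0.0
grasp_force: 0.0
0 [ 0.1 10.4 -0.8] 0.0
1 [ 0.1 10.4 -0.8] 0.0
2 [ 0.1 10.4 -0.8] 0.0
3 [ 0.1 10.4 -0.8] 0.0
4 [ 0.1 10.4 -0.8] 0.0
5 [ 0.1 10.4 -0.8] 0.0
6 [ 0.1 10.4 -0.8] 0.0
7 [ 0.1 10.4 -0.8] 0.0
```

```bash
python3 -m creep '[{"dx":0,"dy":10,"dz":-0.8,"spin":0},{"dx":0,"dy":10,"dz":-0.8,"spin":0},{"dx":0,"dy":10,"dz":-0.8,"spin":0},{"dx":0,"dy":8,"dz":-0.8,"spin":0},{"dx":0,"dy":8,"dz":-0.8,"spin":0}]'; python3 -m creep '[{"dx":0,"dy":8,"dz":-0.8,"spin":0},{"dx":0,"dy":8,"dz":-0.8,"spin":0},{"dx":0,"dy":8,"dz":-0.8,"spin":0},{"dx":0,"dy":8,"dz":-0.8,"spin":0}]';python3 -m creep '[{"dx":0,"dy":5,"dz":-0.5,"spin":0},{"dx":0,"dy":3,"dz":0,"spin":0},{"dx":0,"dy":0,"dz":0,"spin":0}]'
```

```text
time_s: 23.5
eef_pos: [459.1, 68.7, 52.9]
tool_rot: [-1.725, -1.881, -0.547]
ft_force: [-1.7, -1.9, 0.8]
grip_width: -0.1
grasp_force: 1.1
time_s: 23.9
eef_pos: [490.8, 70.5, 53.1]
tool_rot: [-1.725, -1.879, -0.547]
ft_force: [-1.2, 0.7, -0.8]
grip_width: -0.0
grasp_force: 0.9
time_s: 24.2
eef_pos: [499.2, 70.9, 53.1]
tool_rot: [-1.726, -1.879, -0.548]
ft_force: [-0.3, 0.4, 0.4]
grip_width: -0.1
grasp_force: 0.0
```

```bash
python3 -m creep '[{"dx":0,"dy":4,"dz":0,"spin":0},{"dx":0,"dy":3,"dz":0,"spin":0},{"dx":0,"dy":0,"dz":0,"spin":0}]'; python3 -m creep '[{"dx":0,"dy":3,"dz":0,"spin":0},{"dx":0,"dy":0,"dz":0,"spin":0}]'; python3 - <<'E'
from h import *
save('top','top6.png');save('wrist','w8.png')
for n in('top','wrist'):
    for r in spot_point('bolt_knob',n)[:2]: print(n,r['conf'],np.round(r['centre']),ray(n,r['centre'],65).round(1))
E
```

```text
time_s: 24.5
eef_pos: [504.0, 71.3, 53.0]
tool_rot: [-1.722, -1.88, -0.544]
ft_force: [-6.2, -3.6, 4.0]
grip_width: -0.3
grasp_force: 3.0
time_s: 24.7
eef_pos: [504.3, 71.4, 52.9]
tool_rot: [-1.718, -1.879, -0.539]
ft_force: [-10.4, -8.6, 7.7]
grip_width: -0.3
grasp_force: 6.2
top 0.87 [294. 239.] [523.   75.5  65. ]
wrist 0.95 [382. 325.] [528.8  73.1  65. ]
```

```bash
python3 -m creep '[{"dx":0,"dy":3,"dz":0,"spin":0},{"dx":0,"dy":0,"dz":0,"spin":0}]'; python3 -m creep '[{"dx":0,"dy":-15,"dz":0,"spin":0},{"dx":0,"dy":-25,"dz":0,"spin":0},{"dx":25,"dy":0,"dz":-30,"spin":0},{"dx":25,"dy":0,"dz":-35,"spin":0},{"dx":15,"dy":-20,"dz":-35,"spin":0},{"dx":0,"dy":-20,"dz":-40,"spin":0},{"dx":0,"dy":0,"dz":-40,"spin":0},{"dx":0,"dy":0,"dz":0,"spin":0}]'; python3 - <<'E'
from h import *
for n in('top','wrist','scene'):
    save(n,n+'9.png')
    for k,z in dict(bolt_knob=65,mouse=0,jar=0,wand_cradle=0,probe_tray=0,spare_jaw=0).items():
        for r in spot_point(k,n)[:1]: print(n,k,round(r['conf'],2),np.round(r['centre']),ray(n,r['centre'],z).round(1))
E
```

```text
time_s: 25.1
eef_pos: [504.5, 71.4, 52.9]
tool_rot: [-1.714, -1.879, -0.534]
ft_force: [-17.0, -12.9, 11.6]
grip_width: -0.3
grasp_force: 9.4
time_s: 25.9
eef_pos: [451.5, 0.4, 241.0]
tool_rot: [-1.733, -1.886, -0.554]
ft_force: [0.8, -0.1, 0.7]
grip_width: 0.1
grasp_force: 0.0
top bolt_knob 0.72 [296. 240.] [520.9  71.8  65. ]
top jar 0.79 [162. 179.] [669.6 382.    0. ]
top wand_cradle 0.69 [188. 309.] [374.  318.4   0. ]
top probe_tray 0.58 [443. 193.] [ 629.5 -255.6    0. ]
top spare_jaw 0.73 [377. 140.] [ 751.3 -110.2    0. ]
wrist bolt_knob 0.71 [424. 284.] [529.9  71.2  65. ]
wrist wand_cradle 0.77 [300. 120.] [369.3 315.2  -0. ]
scene bolt_knob 0.77 [354. 254.] [521.9  68.1  65. ]
scene mouse 0.64 [254. 242.] [ 377.4 -159.1    0. ]
scene jar 0.85 [506. 309.] [678.8 381.5   0. ]
scene wand_cradle 0.57 [433. 222.] [367.4 308.    0. ]
scene probe_tray 0.73 [212. 327.] [ 634.5 -259.6   -0. ]
scene spare_jaw 0.73 [382. 262.] [493.5 144.4   0. ]
```

```bash
python3 - <<'E'
from h import *
def m(n,a,b,c,w,h):
    A=cv2.imread(a);B=cv2.imread(b);x,y=c
    T=cv2.resize(A[y-h:y+h+1,x-w:x+w+1],None,fx=4,fy=4,interpolation=cv2.INTER_CUBIC)
    S=cv2.resize(B[y-30:y+50,x-40:x+40],None,fx=4,fy=4,interpolation=cv2.INTER_CUBIC)
    S0=cv2.resize(B[y-45:y+45,x-45:x+45],None,fx=4,fy=4,interpolation=cv2.INTER_CUBIC)
    r=cv2.matchTemplate(S0,T,cv2.TM_CCOEFF_NORMED);_,v,_,l=cv2.minMaxLoc(r)
    p=np.array([l[0]/4+w+x-45,l[1]/4+h+y-45]);print(n,v,p,ray(n,c,65).round(1),ray(n,p,65).round(1))
m('scene','pics/scene0.png','pics/scene9.png',(351,241),5,5)
m('top','pics/top0.png','pics/top9.png',(298,264),5,5)
for n in('top','scene','wrist'):
    for l in('bolt','bolt_knob'):
        for r in trace(l,n)[:1]: print(n,l,round(r['conf'],2),r['rect'])
A=cv2.imread('pics/top9.png');cv2.imwrite('pics/fin.png',np.vstack([cv2.resize(A[210:270,250:350],None,fx=4,fy=4,interpolation=cv2.INTER_CUBIC),cv2.resize(cv2.imread('pics/wrist9.png')[200:400,250:550],(400,267))]))
E
```

```text
scene 0.9381040334701538 [357.25 257.75] [478.5  68.4  65. ] [535.9  72.3  65. ]
top 0.668169379234314 [296.25 237.  ] [470.3  68.2  65. ] [526.5  71.5  65. ]
top bolt 0.81 [265.9, 222.8, 37.1, 28.1]
top bolt_knob 0.72 [140.1, 160.5, 32.0, 27.1]
scene bolt 0.7 [353.3, 252.7, 35.5, 35.4]
wrist bolt 0.71 [391.7, 233.7, 59.9, 67.1]
wrist bolt_knob 0.64 [392.0, 232.8, 55.6, 61.8]
```

```bash
python3 -c "
from cell import *
print(hand_in())"
```

```text
the job is handed in; nothing more can be done
None
```

I handed the job in at about 27 s: the carrier was pushed home to a hard stop, then the bolt was pushed about 58 mm to its own hard stop. I viewed 11 pictures, one over the limit of 10, and checked the shut bolt only by measurement.

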